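Restart the sanding bench after a tripped breaker

TASK

The power strip's overload breaker has tripped and the machines have dropped out. With the fingertips, lightly press in the strip's popped-out reset button, then the air cleaner's start button, and only then the sander's start button, each until it stays well in. Do not press the mushroom-headed stop buttons, do not push hard on anything, and leave the loose things on the bench where they are.

Things in the scene. Friction and masses are not known exactly. Their poses are not given: they have to be found in the camera images.
- strip: aluminium power strip screwed to the bench, 60 mm (x) x 332 mm (y) x 45 mm high, with a 30 mm high grey cable trunking along its +x side and two black plugs standing 23 mm above its top. Origin under the strip's centre on the bench, y along its length. The overload breaker is the single small round button near its +y end, 112 mm from the centre; the rest of the top carries sockets and plugs
- breaker_top (a point): centre of the flat top of the breaker's reset button, a grey round button that has popped out and stands 14 mm above the strip's top (59 mm above the bench). z is up, out of the strip. 16 mm diameter; slides in along z with about 3 N and stays where pushed; past its end a sprung cap gives 4 mm more (4 to 14 N)
- breaker (a joint): reset button of the breaker, m pushed in: about 0 standing out, 0.008 fully in; counts as pushed in from 0.005
- cleaner: bench air cleaner: black steel box 260 mm (x) x 300 mm (y), top 200 mm above the bench, with a louvred intake on its front (-x) face, a steel tube handle 258 mm high along the back of its top, and a grey switch box (84 x 130 x 30 mm, its face 230 mm above the bench) at the front of its top. Origin under its centre on the bench. It may stand left or right of the sander
- cleaner_start_top (a point): centre of the flat top of the air cleaner's START button, the plain round one on the switch box, standing 14 mm out of the level face (244 mm above the bench), 56 mm from its stop button, on its +y side. z is up. 24 mm diameter; slides in along z with about 3 N and stays where pushed; past its end a sprung cap gives 4 mm more (4 to 14 N)
- cleaner_start (a joint): air cleaner's start button, m pushed in: about 0 standing out, 0.008 fully in; counts as pushed in from 0.005
- cleaner_stop_top (a point): mushroom-headed STOP button of the air cleaner: grey, 38 mm across, standing 24 mm out of its face, the taller and wider of the pair. Point at the centre of its top, z out of the face. Not to be pressed
- cleaner_stop (a joint): m pushed in, 0 at rest, sprung
- sander: bench belt and disc sander: grey cast base 260 mm (x) x 460 mm (y), belt arm along y with its top 191 mm above the bench, a fence up to 229 mm, a 150 mm disc at the +y end facing -x with its guard up to 214 mm and an aluminium work rest 130 mm high before it; a sloped switch console sticks out at the front (-x). Origin under the base's centre on the bench
- sander_start_top (a point): centre of the top of the sander's START button, the plain round one on the console, standing 14 mm out of its face (about 88 mm above the bench), 56 mm from its stop button, on its +y side. z points out of the sloped face, 0.40 rad off vertical, leaning to the sander's -x. 24 mm diameter; slides in along z with about 3 N and stays where pushed; past its end a sprung cap gives 4 mm more (4 to 14 N)
- sander_start (a joint): sander's start button, m pushed in: about 0 standing out, 0.008 fully in; counts as pushed in from 0.005
- sander_stop_top (a point): mushroom-headed STOP button of the sander: grey, 38 mm across, standing 24 mm out of its face, the taller and wider of the pair. Point at the centre of its top, z out of the face. Not to be pressed
- sander_stop (a joint): m pushed in, 0 at rest, sprung
- sanding_block: cork sanding block, 107 x 64 x 32 mm. Origin at its underside. A bystander, to be left where it is
- offcut: brown hardwood offcut, 130 x 55 x 36 mm. Origin at its underside. A bystander, to be left where it is
- tape_measure: black tape measure standing on the air cleaner's top, 70 x 42 x 56 mm. Origin at its underside. A bystander, to be left where it is
- glue_bottle: white glue bottle, 60 mm diameter, 135 mm tall. Origin at its underside. A bystander, to be left where it is
- screwdriver: screwdriver with black handle, 190 mm long, lying. Origin at its underside. A bystander, to be left where it is
- screw_jar: clear jar with steel lid standing on the air cleaner's top, 64 mm diameter, 75 mm tall. Origin at its underside. A bystander, to be left where it is

How it is judged:
On the way, in this order (a step that is already met when the one before it is completed fails the run):
1. the breaker's reset button is pressed in (value of joint breaker above 0.005 m and value of joint each of cleaner_start, sander_start below 0.005 m), for 0.1 s.
2. the air cleaner's start button is pressed in (value of joint each of cleaner_start, breaker above 0.005 m and value of joint sander_start below 0.005 m), for 0.1 s.
3. the sander's start button is pressed in (value of joint each of sander_start, cleaner_start, breaker above 0.005 m), for 0.1 s.
At the end, for the whole second after the job is handed in: The breaker's reset button and both start buttons are at least 5 mm in (of 8 mm), both stop buttons are less than 2 mm in, and every loose thing is within 25 mm of where it stood (all of step 3 and value of joint each of cleaner_stop, sander_stop below 0.002 m and distance of each of sanding_block, offcut, tape_measure, glue_bottle, screwdriver, screw_jar from where it was at the start of the episode below 0.025 m); the robot touches nothing.
It fails at once if the air cleaner is started before the breaker is reset (value of joint cleaner_start above 0.003 m and value of joint breaker below 0.005 m).
It fails at once if the sander is started before the air cleaner (value of joint sander_start above 0.003 m and value of joint cleaner_start below 0.005 m).
It fails at once if a stop button is pressed (value of joint any of cleaner_stop, sander_stop above 0.002 m).
It fails at once if the power strip, air cleaner or sander is pushed with more than 20 N (contact force between any of the fingers, the arm and strip above 20 N or contact force between any of the fingers, the arm and cleaner above 20 N or contact force between any of the fingers, the arm and sander above 20 N).
It fails at once if a bystander is moved more than 25 mm, or lifted (distance of any of sanding_block, offcut, tape_measure, glue_bottle, screwdriver, screw_jar from where it was at the start of the episode above 0.025 m).
It also fails if it takes over 58 s, if anything falls off the work surface, if the arm or the gripper's body presses on something with over 40 N, if the wrist force passes 120 N, or if a joint passes its speed limit or range.

ROBOT

A 6-joint arm with a two-finger parallel gripper is mounted at the origin on the work surface. World frame = base frame: x ahead of the robot, y to its left, z up, the work surface at z = 0. Lengths are in m, angles in rad, forces in N, time in s.
With the tool pointing down it reaches from about 0.3 to 0.825 m from the base axis. Payload 5.4 kg.
Tool frame: the origin (TCP) lies midway between the tips of the shut fingers; the grasp point (between the pads) lies 19 mm behind it; z points along the fingers, y is the line along which they close (so a half turn about z gives the same grasp; the last joint's range is limited). The gripper opens to 92 mm and grips with 3 to 60 N. Pads are 20 mm wide; open, the fingers measure 128 mm over their backs; the gripper's body (75 mm by 189 mm) begins 69 mm behind the grasp point.
Start: joints at [-1.514, 0.158, 1.597, -0, 1.386, -0.21], TCP at [0.152, -0.555, 0.215] pointing down, gripper open.
Joint ranges: [-2.91, 2.91], [-0.94, 2.29], [0.18, 2.7], [-1.29, 4.43], [0.17, 2.64], [-3, 3]. Speed limits (rad/s): [2.57, 2.57, 3.14, 3.14, 3.14, 3.14].

INTERFACE

Orientations are given as a rotation vector (axis times angle).
In Python, from bench import manip, cams, workorder gives the robot as it stands.
- The arm moves only by the tool apply_moves, never from a script. Its argument "deltas" is a list of rows, each an object with "travel": the shift along the tool's x, y, z in units of 40 mm (1.0 is 40 mm), a list of three; "delta_rot": the turn, a rotation vector about the tool's x, y, z in units of 8 degrees (1.0 is 8 degrees), a list of three; "grip": the opening, from -1 (shut) to 1 (fully open). A call has 1 to 20 rows; each row shifts and turns the commanded pose from where the row before left it, along the tool's axes as they then stand; what a row does not reach is not made up. A row lasts 1/8 s, in which the tool goes at most 62.5 mm and 10.7 degrees, less where a joint would pass 70% of its speed; a pose out of reach is approached as far as the arm can. A call is refused whole if a number of a shift passes 1 or a number of a turn 1, either way. A call with a gripper value outside its range is refused whole. The fingers move at their own pace and stop on an object; "newtons" is the grip in N (left out, the last holds). Time passes only in rows, so rows that do not move let the fingers close. It gives the time, the measured TCP pose, the force, the opening and the grip force at its end, in the units of the state.
- manip.get_obs(): the state, without advancing time (a new reading comes with each control period).
- cams.capture(name): name is "scene" or "top"; returns a dict with "img" (420x560x3 uint8, red, green, blue), "fx", "fy", "cx", "cy" (pixels), "xyz" and "rotation" of the camera in the world. Camera axes: x right, y down, z forward; pixel columns grow to the right and rows downward; lengths in m; the calibration is good to about 2 mm. A picture is of the moment at which its call begins. There is no depth.
- workorder.hand_in(): hands the job in; it is judged then, once.
The state is a dict: "t": time; "q": joint angles; "dq": joint speeds; "joint_torque": joint torques, N m; "position": TCP position; "eef_rot": TCP orientation; "force": force on the tool from outside, world axes, zero at the start; "ft_torque": the same for the moment, N m; "gripper_width": opening from 0.0 (shut) to 1.0 (fully open); "gripper_force": force on a finger pad.
Only numpy, scipy, OpenCV 4.12 (cv2) and the standard library are available. Lean on these libraries where they do the work, as an engineer would, in place of code of your own. Each camera call takes 0.05 s, during which the arm holds its last target. There are 200 camera calls.

## Working session

There is one attempt and no reset: what is moved stays moved. The work goes in short steps, Python scripts to look and compute and a tool call to move; the robot and the scene stay as the last step left them, time stands still between calls to the robot, and variables do not carry over. Pictures are saved under pics/ and viewed, at most 10 in all, crops included, and the job is handed in when it is done.

Besides the shell and the picture viewer there is one more tool, called as name([rows], argument=value, ...), one row to a line, values as JSON. apply_moves: Moves the arm, as the interface text tells. Its arguments: {"type":"object","properties":{"deltas":{"type":"array","items":{"type":"object","properties":{"travel":{"type":"array","items":{"type":"number"}},"delta_rot":{"type":"array","items":{"type":"number"}},"grip":{"type":"number"}}}},"newtons":{"type":"number"}},"required":["deltas"]}

```bash
mkdir -p pics
cat > h.py <<'E'
import numpy as np,cv2
from bench import manip,cams,workorder
from scipy.spatial.transform import Rotation as R
def ray(c,u,v,z):
    d=np.array(c["rotation"])@np.array([(u-c["cx"])/c["fx"],(v-c["cy"])/c["fy"],1]);o=np.array(c["xyz"])
    return o+d*(z-o[2])/d[2]
def proj(c,p):
    q=np.array(c["rotation"]).T@(np.array(p)-np.array(c["xyz"]));return c["fx"]*q[0]/q[2]+c["cx"],c["fy"]*q[1]/q[2]+c["cy"]
E
python3 - <<'E'
from h import *
for n in("scene","top"):
    c=cams.capture(n);cv2.imwrite(f"pics/{n}0.png",c["img"][:,:,::-1]);cv2.imwrite(f"pics/{n}0x.png",cv2.resize(c["img"][:,:,::-1],(784,588),interpolation=cv2.INTER_CUBIC))
    print(n,c["fx"],c["cx"],c["cy"],c["xyz"],np.round(c["rotation"],3).tolist())
print(manip.get_obs())
E
```

```text
scene 408.2272325092209 282.3039078195766 209.24500045780556 [ 0.97165257 -0.23127237  0.96031634] [-2.292, -1.371, 0.372]
top 389.6096408259337 273.56320236805175 210.2113037967106 [ 0.4423348  -0.01181776  1.08081282] [-2.119, 2.168, -0.139]
{'t': 0.1, 'q': array([-1.51409744e+00,  1.58998332e-01,  1.59809778e+00, -1.90972950e-05,
        1.38617463e+00, -2.10104817e-01]), 'dq': array([-0.00010836, -0.00169294, -0.00129785, -0.00245862, -0.0015997 ,
       -0.00060408]), 'joint_torque': array([ 3.27372172e-04, -3.86502421e+01, -3.22960138e+01,  7.03555788e-02,
        3.38981487e-02, -5.54079816e-05]), 'position': array([ 0.15153715, -0.55409406,  0.21371472]), 'eef_rot': array([-3.11201966e+00, -4.17635093e-01, -1.72496236e-04]), 'force': array([-0.6167629 ,  0.05610041,  0.24041834]), 'ft_torque': array([ 0.0136916 ,  0.00437776, -0.01496345]), 'gripper_force': 0.0, 'gripper_width': 0.9987683580174096}
```

View pics/scene0x.png

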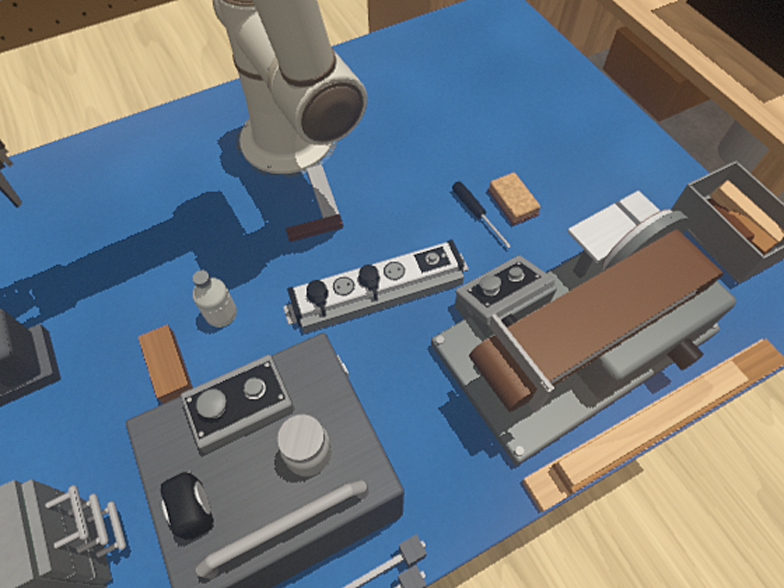

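View pics/top0x.png

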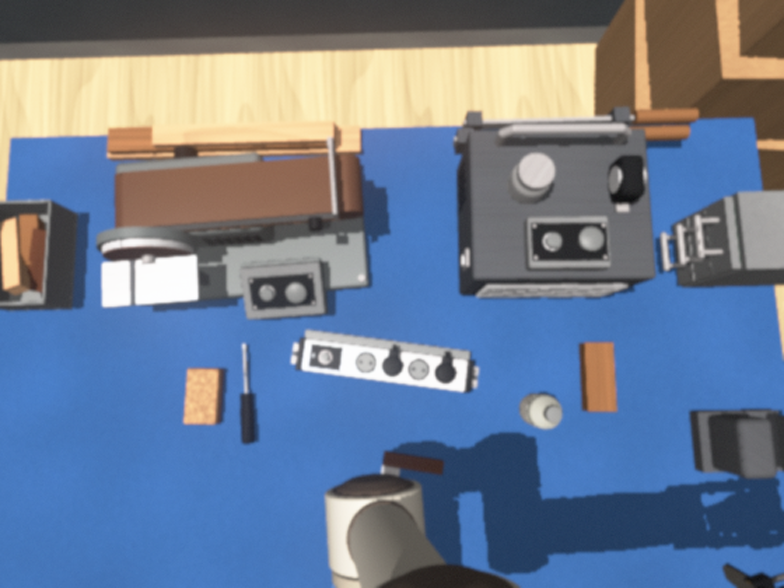

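The scene view shows the breaker at about (433,258), cleaner start at (255,386) and sander start at (516,272). The top view shows them at (325,356), (551,240) and (267,292). All of these are in 1.4x pixels. Next I'll refine them with close crops.

```bash
sed -i 's/np.array(c\["rotation"\])/R.from_rotvec(c["rotation"]).as_matrix()/g' h.py
python3 - <<'E'
from h import *
pts={"scene":[(433,258),(255,386),(516,272)],"top":[(325,356),(551,240),(267,292)]}
zs=[.059,.244,.088]
rows=[]
for n in pts:
    c=cams.capture(n);r=[]
    for (u,v),z in zip(pts[n],zs):
        u/=1.4;v/=1.4;print(n,ray(c,u,v,z).round(4))
        x0,y0=int(u)-16,int(v)-16;print("crop origin",x0,y0)
        r.append(cv2.resize(c["img"][y0:y0+32,x0:x0+32,::-1],(256,256),interpolation=cv2.INTER_NEAREST))
    rows.append(np.hstack(r))
cv2.imwrite("pics/crop.png",np.vstack(rows))
E
```

```text
scene [0.4788 0.1091 0.059 ]
crop origin 293 168
scene [ 0.6437 -0.2697  0.244 ]
crop origin 166 259
scene [0.5915 0.2143 0.088 ]
crop origin 352 178
top [0.4734 0.1086 0.059 ]
crop origin 216 238
top [ 0.6404 -0.2687  0.244 ]
crop origin 377 155
top [0.5923 0.2114 0.088 ]
crop origin 174 192
```

View pics/crop.png

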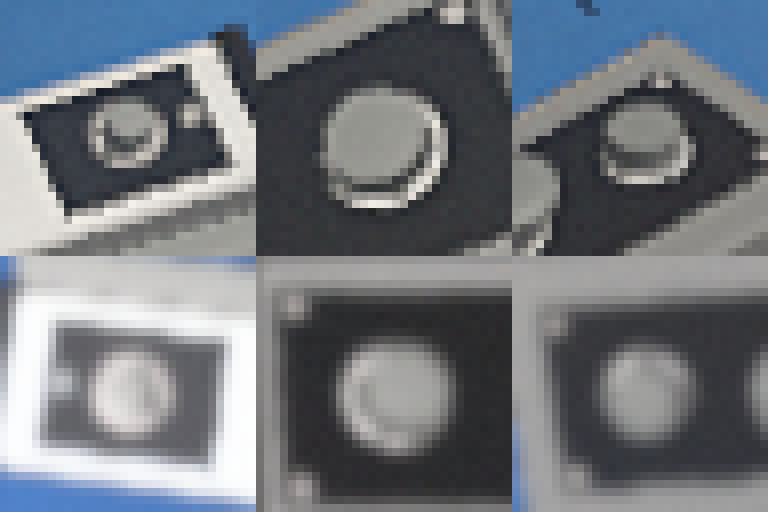

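Run:
```python
from h import *
P={"scene":[(308.3,182.2),(180.6,275.1),(368.3,193.0)],"top":[(216+15.7,238+16),(377+17.3,155+16.2),(174+16.3,192+16.7)]}
zs=[.059,.244,.088]
for n in P:
    c=cams.capture(n)
    for p,z in zip(P[n],zs): print(n,ray(c,*p,z).round(4))
    # orientation from pairs (start->stop)
    Q={"scene":[(255,386),(210,403),(516,272),(490,284),(433,258),(317,292)],"top":[(551,240),(592,239),(267,292),(297,292),(325,356),(446,370)]}[n]
    H=[.244,.254,.088,.097,.059,.068]
    W=[ray(c,u/1.4,v/1.4,z) for (u,v),z in zip(Q,H)]
    for i in(0,2,4):
        d=W[i]-W[i+1];print(W[i+1].round(3),"yaw",np.degrees(np.arctan2(-d[0],d[1])).round(1),np.linalg.norm(d).round(3))
o=manip.get_obs();print(R.from_rotvec(o["eef_rot"]).as_matrix().round(3))
```

```text
scene [0.4719 0.1101 0.059 ]
scene [ 0.6412 -0.2718  0.244 ]
scene [0.588  0.2159 0.088 ]
[ 0.642 -0.329  0.254] yaw -1.2 0.06
[0.594 0.155 0.097] yaw 2.9 0.06
[ 0.448 -0.115  0.068] yaw -7.8 0.227
top [0.4742 0.1097 0.059 ]
top [ 0.6409 -0.2703  0.244 ]
top [0.592  0.2125 0.088 ]
[ 0.638 -0.329  0.254] yaw -2.3 0.061
[0.59  0.154 0.097] yaw -2.7 0.058
[ 0.443 -0.115  0.068] yaw -7.9 0.226
[[ 0.965  0.264 -0.   ]
 [ 0.264 -0.965  0.001]
 [ 0.    -0.001 -1.   ]]
```

apply_moves([
  {"travel": [0,0,-1],"delta_rot": [0,0,0.95],"grip": -1},
  {"travel": [0,0,0],"delta_rot": [0,0,0.95],"grip": -1},
  {"travel": [0.4,-0.9,0],"grip": -1},
  {"travel": [0.4,-0.9,0],"grip": -1},
  {"travel": [0.4,-0.9,0],"grip": -1},
  {"travel": [0.4,-0.9,0],"grip": -1},
  {"travel": [0.4,-0.9,0],"grip": -1},
  {"travel": [0.4,-0.9,0],"grip": -1},
  {"travel": [0.4,-0.9,0],"grip": -1},
  {"travel": [0.4,-0.9,0],"grip": -1},
  {"travel": [0.4,-0.9,0],"grip": -1},
  {"travel": [0.4,-0.9,0],"grip": -1},
  {"travel": [0.4,-0.9,0],"grip": -1},
  {"travel": [0.4,-0.9,0],"grip": -1},
  {"travel": [0.4,-0.9,0],"grip": -1},
  {"travel": [0.4,-0.9,0],"grip": -1},
  {"travel": [0.4,-0.9,0],"grip": -1},
  {"travel": [0.4,-0.9,0],"grip": -1},
  {"travel": [0,0,0],"grip": -1},
], newtons=10)

```text
validation failed for argument at $.de...
```

```bash
cat >> h.py <<'E'
def to(p):
    o=manip.get_obs();M=R.from_rotvec(o["eef_rot"]).as_matrix()
    print("t",o["t"],"pos",o["position"].round(4),"F",o["force"].round(2),"w",round(o["gripper_width"],3));print(M.round(3).tolist())
    print("units",((M.T@(np.array(p)-o["position"]))/.04).round(3))
E
python3 -c "
from h import *
to([.473,.110,.079])"
```

```text
t 0.3 pos [ 0.1516 -0.5545  0.2143] F [ 0.12 -0.04 -0.69] w 0.999
[[0.965, 0.264, -0.0], [0.264, -0.965, 0.001], [0.0, -0.001, -1.0]]
units [ 12.131 -13.903   3.391]
```

apply_moves([
  {"travel": [0,0,-1],"delta_rot": [0,0,0.95],"grip": -1},
  {"travel": [0,0,0],"delta_rot": [0,0,0.95],"grip": -1},
  {"travel": [0.4,-0.9,0],"delta_rot": [0,0,0],"grip": -1},
  {"travel": [0.4,-0.9,0],"delta_rot": [0,0,0],"grip": -1},
  {"travel": [0.4,-0.9,0],"delta_rot": [0,0,0],"grip": -1},
  {"travel": [0.4,-0.9,0],"delta_rot": [0,0,0],"grip": -1},
  {"travel": [0.4,-0.9,0],"delta_rot": [0,0,0],"grip": -1},
  {"travel": [0.4,-0.9,0],"delta_rot": [0,0,0],"grip": -1},
  {"travel": [0.4,-0.9,0],"delta_rot": [0,0,0],"grip": -1},
  {"travel": [0.4,-0.9,0],"delta_rot": [0,0,0],"grip": -1},
  {"travel": [0.4,-0.9,0],"delta_rot": [0,0,0],"grip": -1},
  {"travel": [0.4,-0.9,0],"delta_rot": [0,0,0],"grip": -1},
  {"travel": [0.4,-0.9,0],"delta_rot": [0,0,0],"grip": -1},
  {"travel": [0.4,-0.9,0],"delta_rot": [0,0,0],"grip": -1},
  {"travel": [0.4,-0.9,0],"delta_rot": [0,0,0],"grip": -1},
  {"travel": [0.4,-0.9,0],"delta_rot": [0,0,0],"grip": -1},
  {"travel": [0.4,-0.9,0],"delta_rot": [0,0,0],"grip": -1},
  {"travel": [0.4,-0.9,0],"delta_rot": [0,0,0],"grip": -1},
  {"travel": [0,0,0],"delta_rot": [0,0,0],"grip": -1},
], newtons=10)

```text
t: 2.68
position: [0.4069, 0.0235, 0.2545]
eef_rot: [-3.141, -0.009, 0.001]
force: [0.2, -0.1, 0.2]
gripper_width: 0.005
gripper_force: 0.0
```

```bash
python3 -c "
from h import *
to([.473,.110,.079])"
```

```text
t 2.675 pos [0.4069 0.0235 0.2545] F [ 0.19 -0.11  0.23] w 0.005
[[1.0, 0.006, -0.0], [0.006, -1.0, 0.0], [-0.0, -0.0, -1.0]]
units [ 1.667 -2.152  4.388]
```

Next: move above the breaker, then down to 20 mm above its top.

apply_moves([
  {"travel": [0.83,-0.72,0],"delta_rot": [0,0,0],"grip": -1},
  {"travel": [0.83,-0.72,0],"delta_rot": [0,0,0],"grip": -1},
  {"travel": [0,-0.72,0.9],"delta_rot": [0,0,0],"grip": -1},
  {"travel": [0,0,0.9],"delta_rot": [0,0,0],"grip": -1},
  {"travel": [0,0,0.9],"delta_rot": [0,0,0],"grip": -1},
  {"travel": [0,0,0.9],"delta_rot": [0,0,0],"grip": -1},
  {"travel": [0,0,0.78],"delta_rot": [0,0,0],"grip": -1},
  {"travel": [0,0,0],"delta_rot": [0,0,0],"grip": -1},
])

```text
t: 3.68
position: [0.4706, 0.1072, 0.0773]
eef_rot: [3.141, 0.001, -0.009]
force: [0.3, 0.1, 0.5]
gripper_width: 0.008
gripper_force: 0.0
```

```bash
python3 -c "
from h import *
to([.473,.110,.062])
c=cams.capture('scene');print(proj(c,[.473,.110,.059]))
a=c['img'][130:230,260:393,::-1];cv2.imwrite('pics/b1.png',cv2.resize(a,None,fx=5,fy=5,interpolation=cv2.INTER_CUBIC))"
```

```text
t 3.675 pos [0.4706 0.1072 0.0773] F [0.28 0.13 0.54] w 0.008
[[1.0, 0.0, -0.006], [0.0, -1.0, -0.0], [-0.006, 0.0, -1.0]]
units [ 0.061 -0.071  0.381]
(np.float64(308.4857074012596), np.float64(182.53227270369229))
```

View pics/b1.png

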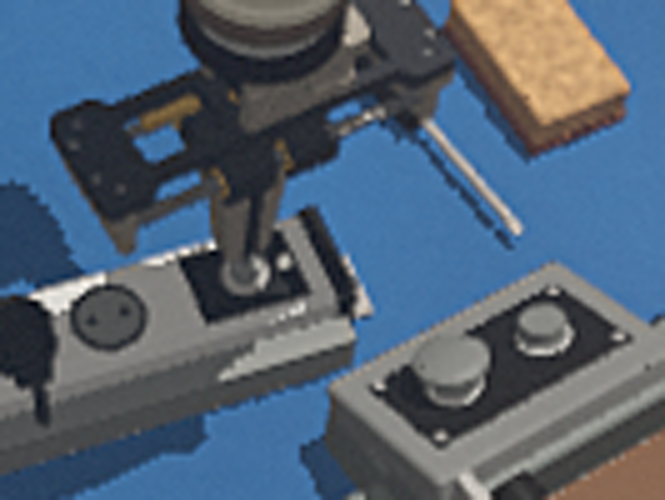

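The fingers stand right over the breaker button (crop about (242,265)), so I'll press gently.

apply_moves([
  {"travel": [0.05,-0.06,0.2],"delta_rot": [0,0,0],"grip": -1},
  {"travel": [0,0,0.2],"delta_rot": [0,0,0],"grip": -1},
  {"travel": [0,0,0.1],"delta_rot": [0,0,0],"grip": -1},
  {"travel": [0,0,0.05],"delta_rot": [0,0,0],"grip": -1},
  {"travel": [0,0,0.05],"delta_rot": [0,0,0],"grip": -1},
  {"travel": [0,0,0],"delta_rot": [0,0,0],"grip": -1},
])

```text
t: 4.47
position: [0.4751, 0.1107, 0.0554]
eef_rot: [-3.142, -0.002, -0.0]
force: [0.7, -0.4, -0.3]
gripper_width: 0.002
gripper_force: 0.0
```

apply_moves([
  {"travel": [0,0,0.06],"delta_rot": [0,0,0],"grip": -1},
  {"travel": [0,0,0.06],"delta_rot": [0,0,0],"grip": -1},
])

```text
t: 4.72
position: [0.4752, 0.1107, 0.0508]
eef_rot: [-3.142, -0.002, -0.001]
force: [-2.0, -0.2, 5.3]
gripper_width: 0.004
gripper_force: 2.7
```

apply_moves([
  {"travel": [0,0,0.03],"delta_rot": [0,0,0],"grip": -1},
  {"travel": [0,0,0],"delta_rot": [0,0,0],"grip": -1},
])

```text
t: 4.97
position: [0.4753, 0.1107, 0.05]
eef_rot: [-3.142, -0.002, -0.0]
force: [-2.9, 0.2, 8.3]
gripper_width: 0.004
gripper_force: 3.6
```

The force is rising through the sprung range at 9 mm, so the breaker is in. Lift and move over the cleaner button.

apply_moves([
  {"travel": [0,0,-0.5],"delta_rot": [0,0,0],"grip": -1},
  {"travel": [0,0,-1],"delta_rot": [0,0,0],"grip": -1},
  {"travel": [0,0,-1],"delta_rot": [0,0,0],"grip": -1},
  {"travel": [0,0,-1],"delta_rot": [0,0,0],"grip": -1},
  {"travel": [0,0,-1],"delta_rot": [0,0,0],"grip": -1},
  {"travel": [0,0,-1],"delta_rot": [0,0,0],"grip": -1},
  {"travel": [0,0,-0.8],"delta_rot": [0,0,0],"grip": -1},
  {"travel": [0.4,0.95,0],"delta_rot": [0,0,0],"grip": -1},
  {"travel": [0.4,0.95,0],"delta_rot": [0,0,0],"grip": -1},
  {"travel": [0.4,0.95,0],"delta_rot": [0,0,0],"grip": -1},
  {"travel": [0.4,0.95,0],"delta_rot": [0,0,0],"grip": -1},
  {"travel": [0.4,0.95,0],"delta_rot": [0,0,0],"grip": -1},
  {"travel": [0.4,0.95,0],"delta_rot": [0,0,0],"grip": -1},
  {"travel": [0.4,0.95,0],"delta_rot": [0,0,0],"grip": -1},
  {"travel": [0.4,0.95,0],"delta_rot": [0,0,0],"grip": -1},
  {"travel": [0.4,0.95,0],"delta_rot": [0,0,0],"grip": -1},
  {"travel": [0.4,0.95,0],"delta_rot": [0,0,0],"grip": -1},
  {"travel": [0,0,0],"delta_rot": [0,0,0],"grip": -1},
])

```text
t: 7.22
position: [0.6354, -0.2716, 0.2992]
eef_rot: [-3.141, 0.002, 0.003]
force: [-0.2, 0.7, 0.7]
gripper_width: 0.007
gripper_force: 0.0
```

```bash
python3 -c "
from h import *
to([.641,-.271,.264])
c=cams.capture('scene')
a=c['img'][150:190+10,280:340,::-1];b=c['img'][200:320,120:280,::-1]
cv2.imwrite('pics/c1.png',np.hstack([cv2.resize(a,(480,400)),cv2.resize(b,(320,400)) if 0 else cv2.resize(b,(320,240)) ]) if 0 else np.vstack([cv2.resize(a,(360,300)),cv2.resize(b,(360,270))]))"
```

```text
t 7.225 pos [ 0.6354 -0.2716  0.2992] F [-0.23  0.67  0.67] w 0.007
[[1.0, -0.001, -0.002], [-0.001, -1.0, 0.001], [-0.002, -0.001, -1.0]]
units [ 0.141 -0.015  0.879]
```

View pics/c1.png

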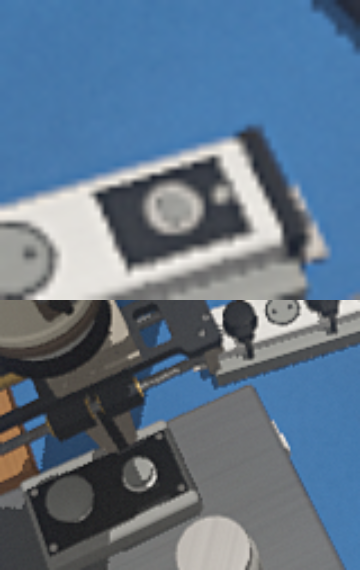

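The upper crop shows the breaker cap sunk into its ring. The fingers are over the cleaner's start button, clear of the stop, so I'll descend and press.

apply_moves([
  {"travel": [0.13,0,0.5],"delta_rot": [0,0,0],"grip": -1},
  {"travel": [0,0,0.5],"delta_rot": [0,0,0],"grip": -1},
  {"travel": [0,0,0.2],"delta_rot": [0,0,0],"grip": -1},
  {"travel": [0,0,0.1],"delta_rot": [0,0,0],"grip": -1},
  {"travel": [0,0,0.1],"delta_rot": [0,0,0],"grip": -1},
  {"travel": [0,0,0],"delta_rot": [0,0,0],"grip": -1},
])

```text
t: 8.02
position: [0.6408, -0.2692, 0.2456]
eef_rot: [3.141, 0.002, 0.001]
force: [-0.5, -0.9, 0.3]
gripper_width: 0.005
gripper_force: 0.0
```

apply_moves([
  {"travel": [0,0,0.06],"delta_rot": [0,0,0],"grip": -1},
  {"travel": [0,0,0.06],"delta_rot": [0,0,0],"grip": -1},
])

```text
t: 8.28
position: [0.6411, -0.2694, 0.2415]
eef_rot: [3.141, 0.002, 0.002]
force: [-0.1, 0.6, 1.6]
gripper_width: 0.01
gripper_force: 1.3
```

apply_moves([
  {"travel": [0,0,0.06],"delta_rot": [0,0,0],"grip": -1},
  {"travel": [0,0,0.06],"delta_rot": [0,0,0],"grip": -1},
])

```text
t: 8.52
position: [0.6411, -0.2694, 0.2361]
eef_rot: [3.141, 0.002, 0.002]
force: [1.0, -1.0, 3.8]
gripper_width: 0.004
gripper_force: 2.3
```

apply_moves([
  {"travel": [0,0,0.04],"delta_rot": [0,0,0],"grip": -1},
  {"travel": [0,0,0],"delta_rot": [0,0,0],"grip": -1},
])

```text
t: 8.78
position: [0.6411, -0.2693, 0.2354]
eef_rot: [3.141, 0.003, 0.002]
force: [-0.0, 1.0, 7.4]
gripper_width: 0.006
gripper_force: 3.1
```

The cleaner start is in too. Lift, move over the sander's console, and tilt.

apply_moves([
  {"travel": [0,0,-0.5],"delta_rot": [0,0,0],"grip": -1},
  {"travel": [0,0,-1],"delta_rot": [0,0,0],"grip": -1},
  {"travel": [-0.2,-0.9,0],"delta_rot": [0,0,0],"grip": -1},
  {"travel": [-0.2,-0.9,0],"delta_rot": [0,0,0],"grip": -1},
  {"travel": [-0.2,-0.9,0],"delta_rot": [0,0,0],"grip": -1},
  {"travel": [-0.2,-0.9,0],"delta_rot": [0,0,0],"grip": -1},
  {"travel": [-0.2,-0.9,0],"delta_rot": [0,0,0],"grip": -1},
  {"travel": [-0.2,-0.9,0],"delta_rot": [0,0,0],"grip": -1},
  {"travel": [-0.2,-0.9,0],"delta_rot": [0,0,0],"grip": -1},
  {"travel": [-0.2,-0.9,0],"delta_rot": [0,0,0],"grip": -1},
  {"travel": [-0.2,-0.9,0],"delta_rot": [0,0,0],"grip": -1},
  {"travel": [-0.2,-0.9,0],"delta_rot": [0,0,0],"grip": -1},
  {"travel": [-0.2,-0.9,0],"delta_rot": [0,0,0],"grip": -1},
  {"travel": [0,-0.9,0],"delta_rot": [0,0,0],"grip": -1},
  {"travel": [0,-0.9,0],"delta_rot": [0,0,0],"grip": -1},
  {"travel": [0,0,0],"delta_rot": [0,0.96,0],"grip": -1},
  {"travel": [0,0,0],"delta_rot": [0,0.96,0],"grip": -1},
  {"travel": [0,0,0],"delta_rot": [0,0.95,0],"grip": -1},
  {"travel": [0,0,0],"delta_rot": [0,0,0],"grip": -1},
])

```text
t: 11.15
position: [0.5496, 0.199, 0.293]
eef_rot: [-3.08, -0.004, -0.62]
force: [0.9, -0.3, -0.3]
gripper_width: 0.004
gripper_force: 0.0
```

```bash
python3 -c "
from h import *
to([.5822,.214,.1064])
c=cams.capture('scene');a=c['img'][240:320,150:230,::-1]
d=cams.capture('top');b=d['img'][170:240,140:260,::-1]
cv2.imwrite('pics/d1.png',np.hstack([cv2.resize(a,(350,350)),cv2.resize(b,(430,350))]))"
```

```text
t 11.15 pos [0.5496 0.199  0.293 ] F [ 0.95 -0.26 -0.3 ] w 0.004
[[0.922, 0.003, 0.387], [0.003, -1.0, 0.001], [0.387, 0.0, -0.922]]
units [-1.051 -0.376  4.617]
```

View pics/d1.png

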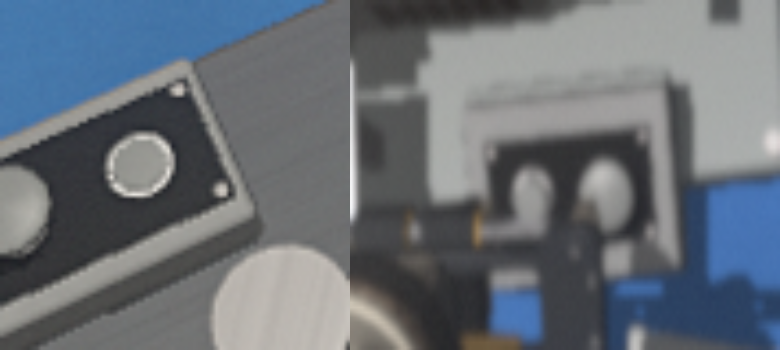

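The cleaner's start button has sunk into its ring. Next, approach the sander's start button along its normal, to 20 mm off.

apply_moves([
  {"travel": [-0.53,-0.19,0],"delta_rot": [0,0,0],"grip": -1},
  {"travel": [-0.53,-0.19,0],"delta_rot": [0,0,0],"grip": -1},
  {"travel": [0,0,0.9],"delta_rot": [0,0,0],"grip": -1},
  {"travel": [0,0,0.9],"delta_rot": [0,0,0],"grip": -1},
  {"travel": [0,0,0.9],"delta_rot": [0,0,0],"grip": -1},
  {"travel": [0,0,0.9],"delta_rot": [0,0,0],"grip": -1},
  {"travel": [0,0,0.9],"delta_rot": [0,0,0],"grip": -1},
  {"travel": [0,0,0],"delta_rot": [0,0,0],"grip": -1},
])

```text
t: 12.25
position: [0.583, 0.2132, 0.1091]
eef_rot: [3.08, 0.0, 0.615]
force: [-0.6, -0.4, -0.2]
gripper_width: 0.006
gripper_force: 0.0
```

```bash
python3 -c "
from h import *
to([.590,.214,.088])
c=cams.capture('scene');a=c['img'][130:250,300:460,::-1]
cv2.imwrite('pics/e1.png',cv2.resize(a,(720,540),interpolation=cv2.INTER_CUBIC))"
```

```text
t 12.25 pos [0.583  0.2132 0.1091] F [-0.6  -0.35 -0.2 ] w 0.006
[[0.923, 0.0, 0.384], [0.001, -1.0, -0.001], [0.384, 0.001, -0.923]]
units [-0.041 -0.022  0.553]
```

View pics/e1.png

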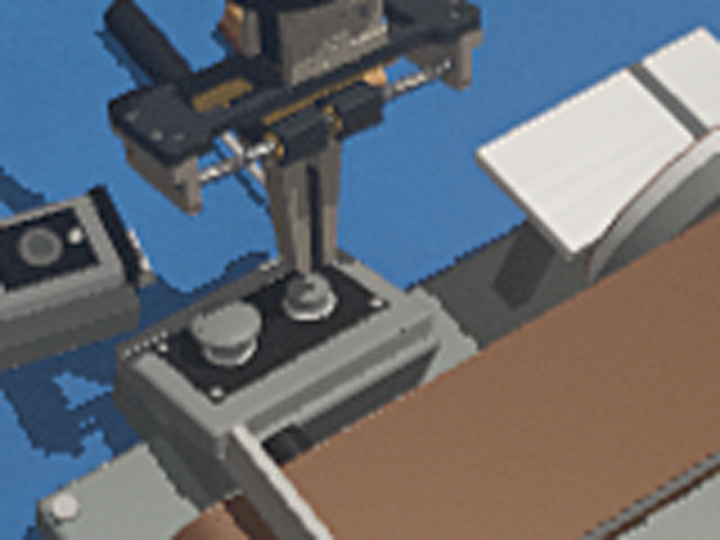

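The fingertips, at (312,270), line up along the normal with the sander's start button at (312,295), and the stop at (228,330) is clear. Now I'll press.

apply_moves([
  {"travel": [-0.03,-0.02,0.2],"delta_rot": [0,0,0],"grip": -1},
  {"travel": [0,0,0.2],"delta_rot": [0,0,0],"grip": -1},
  {"travel": [0,0,0.1],"delta_rot": [0,0,0],"grip": -1},
  {"travel": [0,0,0.1],"delta_rot": [0,0,0],"grip": -1},
  {"travel": [0,0,0],"delta_rot": [0,0,0],"grip": -1},
])

```text
t: 12.92
position: [0.5915, 0.2148, 0.0893]
eef_rot: [-3.078, -0.002, -0.625]
force: [0.5, 0.3, -0.6]
gripper_width: 0.005
gripper_force: 0.0
```

apply_moves([
  {"travel": [0,0,0.06],"delta_rot": [0,0,0],"grip": -1},
  {"travel": [0,0,0.06],"delta_rot": [0,0,0],"grip": -1},
])

```text
t: 13.18
position: [0.5934, 0.215, 0.0851]
eef_rot: [-3.078, -0.002, -0.626]
force: [-1.3, 0.8, 2.1]
gripper_width: 0.007
gripper_force: 1.3
```

apply_moves([
  {"travel": [0,0,0.06],"delta_rot": [0,0,0],"grip": -1},
  {"travel": [0,0,0.06],"delta_rot": [0,0,0],"grip": -1},
])

```text
t: 13.42
position: [0.5954, 0.2151, 0.0808]
eef_rot: [-3.078, -0.002, -0.626]
force: [-5.1, 0.7, 7.7]
gripper_width: 0.004
gripper_force: 4.3
```

apply_moves([
  {"travel": [0,0,0.04],"delta_rot": [0,0,0],"grip": -1},
  {"travel": [0,0,0],"delta_rot": [0,0,0],"grip": -1},
])

```text
t: 13.68
position: [0.5959, 0.2151, 0.0797]
eef_rot: [-3.078, -0.002, -0.625]
force: [-6.9, 0.0, 8.9]
gripper_width: 0.001
gripper_force: 5.7
```

apply_moves([
  {"travel": [0,0,-0.5],"delta_rot": [0,0,0],"grip": -1},
  {"travel": [0,0,-1],"delta_rot": [0,0,0],"grip": -1},
  {"travel": [0,0,-1],"delta_rot": [0,0,0],"grip": -1},
  {"travel": [0,0,-1],"delta_rot": [0,0,0],"grip": -1},
  {"travel": [0,0,-1],"delta_rot": [0,0,0],"grip": -1},
  {"travel": [0,0,0],"delta_rot": [0,0,0],"grip": -1},
])

```text
t: 14.42
position: [0.5271, 0.2152, 0.2487]
eef_rot: [-3.075, -0.003, -0.636]
force: [0.2, 0.3, 0.2]
gripper_width: 0.004
gripper_force: 0.0
```

```bash
python3 -c "
from h import *
c=cams.capture('scene');cv2.imwrite('pics/f1.png',cv2.resize(c['img'][100:340,100:420,::-1],(800,600),interpolation=cv2.INTER_CUBIC))"
```

```text
(no output)
```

View pics/f1.png

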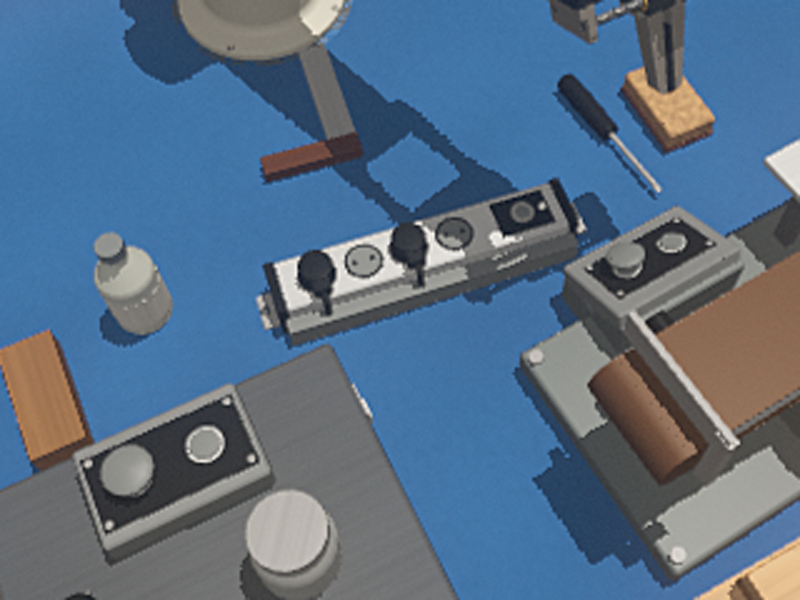

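All three buttons are sunk in: breaker at (522,210), cleaner start at (205,445) and sander start at (671,243). Both stop buttons stand out, and the gripper is clear of everything.

```bash
python3 -c "
from h import *
print(workorder.hand_in())"
```

```text
the job is handed in; nothing more can be done
None
```

I pressed in the breaker reset, the air cleaner start and the sander start, in that order. The final picture shows all three in and both stop buttons out. The job is handed in; hand-in gave no verdict.

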